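# Tip up a cast disc in its tray and rack it on edge

### The job

In the plywood tip-up tray, press down the part of the terracotta disc that overhangs the well so that the disc tips over the ledge and stays leaning against the well wall with its other edge raised. Let go of it, then take it by that raised edge, lift it out and stand it on edge in any slot of the drying rack, resting down on both rails. Leave the white disc, the jar, the tape roll and the plaster block where they are.

Things in the scene. Friction and masses are not known exactly. Their poses are not given: they have to be found in the camera images.
- terracotta_disc: reddish-brown cast disc, 80 mm diameter, 8 mm thick, about 70 g, loose; origin at its centre (mid-thickness), z axis = its axis. Starts flat in one bay of the tip-up tray, top at z = 60 mm, its centre 11 to 14 mm behind the ledge's edge, so about 27 mm overhangs the well. Once tipped, pinch it over its thickness; pinched from straight above it swings upright between the pads.
- white_disc: white cast disc of the same size (80 x 8 mm, origin at its centre), flat in the other bay; to be left alone
- tip_tray: plywood tip-up tray, fixed, 98 mm (x) by 200 mm (y) by 58 mm high; origin at the centre of its underside, +x roughly away from the robot. Two equal bays, centred on y = +48 and -48 mm, each 84 mm wide between walls with tops at z = 58 mm. In each, from -x to +x: a back rail (x -49 to -45, top z 55), a ledge (x -45 to +11, top z 52), a well (x 11 to 41, floor z 6), a front lip (x 41 to 49, top z 34).
- bay_left (a point): middle of the ledge's edge in the tray's +y bay, axes as the tray's: 11 mm ahead (+x) of the tray's origin, z = 52 mm. A disc tips over this edge when its +x rim is pressed down near that rim (fingertips covering 14 to 36 mm ahead of the edge) down to 13 mm below the edge; pressed less, it falls back flat.
- bay_right (a point): the same point in the tray's -y bay. A tipped disc slides down till its low rim meets the well floor and the lip's inner wall (30 mm ahead of the edge); it stays leaning on the edge by itself, 60 to 70 degrees from flat, its raised rim about 9 mm behind the edge and 28 mm above it.
- drying_rack: wooden drying rack, fixed, 110 (x) by 100 (y) by 56 mm; origin at the centre of its underside. Two rails along x at y = +-22 mm (14 mm wide, tops z 22), each with upright pins 8 mm thick, tops z 56, at x = -36, -12, 12, 36 mm: three slots 16 mm wide at x = -24, 0, 24. A disc stands in a slot, axis along x, leaning up to 14 degrees, on the rails' inner edges; centre y = 0, z about 58 mm.
- slip_jar: white jar with a blue lid, 65 mm diameter, 92 mm high, origin at the centre of its underside; loose bystander
- tape_roll: roll of masking tape lying flat, 68 mm diameter, 24 mm high, origin at the centre of its underside; loose bystander
- plaster_block: white plaster block, 45 x 90 x 30 mm, origin at the centre of its underside; loose bystander
Mind the look-alikes: they are no part of the job. What is shaped like the terracotta_disc but black is not meant.

How it is judged:
By the outcome, as a careful person would: the job done as asked, in the order asked, and still so for the second after the job is handed in, with the robot touching nothing.
It also fails if it takes over 56 s, if anything falls off the work surface, if the arm or the gripper's body presses on something with over 40 N, if the wrist force passes 120 N, or if a joint passes its speed limit or range.

### The arm

A 6-joint arm with a two-finger parallel gripper is mounted at the origin on a cart in front of the work surface, level with it; the furniture and walls round the work are solid. World frame = base frame: x ahead of the robot, y to its left, z up, the work surface at z = 0. Lengths are in mm, angles in rad, forces in N, time in s.
With the tool pointing down it reaches from about 400 to 925 mm from the base axis. Payload 12.5 kg.
Tool frame: the origin (TCP) lies on the mounting face of the last link; the fingertips stand 190 mm ahead of it and the grasp point (between the pads) lies 171 mm ahead of it; z points along the fingers, y is the direction in which the jaws open and shut (so a half turn about z gives the same grasp; the last joint's range is limited). The gripper opens to 95 mm and grips with 3 to 60 N. Pads are 20 mm wide; open, the fingers measure 119 mm over their backs; the gripper's body (75 mm by 180 mm) begins 59 mm behind the grasp point.
Start: joints at [-1.22, 0.491, 1.559, -0, 1.092, -0.106], TCP at [275.692, -560.909, 404.761] pointing down, gripper open.
Joint ranges: [-3.1, 3.1], [-0.84, 2.19], [0.05, 2.79], [-1.13, 4.28], [0.06, 2.93], [-2.69, 2.69]. Speed limits (rad/s): [2.22, 2.22, 2.79, 3.14, 3.14, 3.14].

### API

Orientations are given as a 3x3 rotation matrix whose columns are the frame's x, y, z axes.
In Python, from bench import state, viewer, finish_job, finder gives the robot as it stands.
- The arm moves only by the tool servo_tool, never from a script. Its argument "series" is a list that holds one entry, the list of rows, each a list of 7 numbers: the turn, a rotation vector about the world's x, y, z in rad, then the shift along the world's x, y, z in m, then the gripper's target within -1 to 1 (fully open at 1, half-way at 0, shut at -1). In form: [[[ax, ay, az, x, y, z, fingers], ...]]. A call has 1 to 10 rows; each row shifts and turns the commanded pose from where the row before left it; what a row does not reach is not made up. A row lasts 1/10 s, in which the tool goes at most 50 mm and 8.59 degrees, less where a joint would pass 70% of its speed; a pose out of reach is approached as far as the arm can. A call is refused whole if a number of a shift passes 0.05 or a number of a turn 0.15, either way. A call with a gripper value outside its range is refused whole. The fingers move at their own pace and stop on an object; "grip_force" is the grip in N (left out, the last holds). Time passes only in rows, so rows that do not move let the fingers close. It gives the time, the measured TCP pose, the force and the opening at its end, in the units of the state.
- state(): the state, without advancing time (a new reading comes with each control period).
- viewer.camera(name): name is "scene" or "top" or "wrist"; returns the picture (384x512x3 uint8, red, green, blue); there is no depth.
- viewer.camera_params(name): a dict with "mtx" (3x3 intrinsics, pixels), "extrinsics" (4x4, takes a point from camera to world coordinates). Camera axes: x right, y up, looking along -z (the intrinsics and any distortion apply to the point x, -y, -z); pixel columns grow to the right and rows downward; lengths in mm; the calibration is good to about 2 mm. A picture is of the moment at which its call begins: read the wrist's pose just before it. camera_params takes no time and is no camera call; for the wrist camera it gives the pose at the moment of the call.
- finish_job(): hands the job in, once; it reports no verdict.
Trained networks look in the newest picture that a camera, given by its name, has taken for a name from the list of things; names that differ only in an ending like _2 or _b are one class to them, and where a whole thing is asked for, a point or a joint stands for the part that bears it (a point fixed in the world has none). Each returns a list of dicts, best first, with "score" (0 to 1); they miss things now and then, are a little off and sometimes report something else, mostly with a low value. They report only what shows in the picture. A call takes as long as a camera call. They do not tell look-alikes from the thing itself.
- finder.search_frame(camera, thing): "uv" ([column, row] in pixels, amid what is visible of it).
The state is a dict: "time": time; "joint_positions": joint angles; "qd": joint speeds; "tau": joint torques, N m; "eef_pos": TCP position; "tcp_rot": TCP orientation; "ft_force": force on the tool from outside, world axes, zero at the start; "torque": the same for the moment, N m; "gripper_width": finger opening in mm.
Only numpy, scipy, OpenCV 4.12 (cv2) and the standard library are available. Lean on these libraries where they do the work, as an engineer would, in place of code of your own. Each camera call takes 0.05 s, during which the arm holds its last target.

## Working session

There is one attempt and no reset: what is moved stays moved. The work goes in short steps, Python scripts to look and compute and a tool call to move; the robot and the scene stay as the last step left them, time stands still between calls to the robot, and variables do not carry over. Pictures are saved under pics/ and viewed, and the job is handed in when it is done.

Besides the shell and the picture viewer there is one more tool, called after "Emit:" by a JSON object that holds its "fn" and its "kwargs". servo_tool: Moves the arm, as the interface text tells. Its arguments: {"type":"object","properties":{"series":{"type":"array","items":{"type":"array","items":{"type":"array","items":{"type":"number"}}}},"grip_force":{"type":"number"}},"required":["series"]}

```bash
mkdir -p pics; ls; python3 - <<'E'
from bench import state, viewer, finder
import cv2, numpy as np
s=state(); print(s['time'],s['eef_pos'],s['tcp_rot'],s['gripper_width'],s['ft_force'])
for n in ('scene','top'):
    im=viewer.camera(n); cv2.imwrite(f'pics/{n}0.png',cv2.cvtColor(im,cv2.COLOR_RGB2BGR))
    p=viewer.camera_params(n); print(n,np.round(p['mtx'],2).tolist(),np.round(p['extrinsics'],4).tolist(),[k for k in p])
print(state()['time'])
E
```

```text
pics
0.0 [ 275.67251778 -560.8822343   404.15842938] [[ 8.97467698e-01  4.41080023e-01 -3.81303166e-04]
 [ 4.41080170e-01 -8.97467083e-01  1.05760629e-03]
 [ 1.24281967e-04 -1.11735275e-03 -9.99999368e-01]] 94.94137453691927 [0.60136559 0.10482328 0.50549672]
scene [[373.64, 0.0, 254.7], [0.0, 373.64, 192.49], [0.0, 0.0, 1.0]] [[-0.878, 0.3257, -0.3509, 178.9698], [-0.4786, -0.6153, 0.6264, 822.1551], [-0.0119, 0.7179, 0.6961, 769.0124], [0.0, 0.0, 0.0, 1.0]] ['mtx', 'extrinsics']
top [[455.93, 0.0, 259.53], [0.0, 455.93, 187.81], [0.0, 0.0, 1.0]] [[0.0033, 0.9971, -0.0759, 465.3698], [-0.9999, 0.002, -0.0171, 189.6672], [-0.0169, 0.0759, 0.997, 1072.2199], [0.0, 0.0, 0.0, 1.0]] ['mtx', 'extrinsics']
0.1
```

View pics/scene0.png

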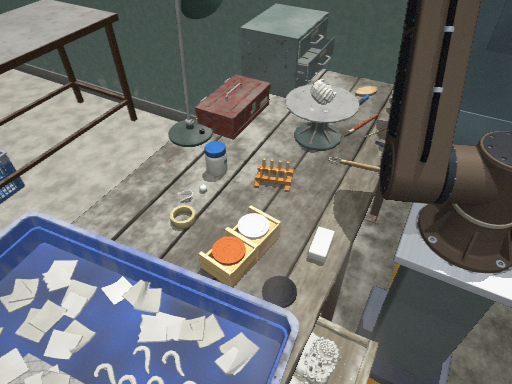

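View pics/top0.png

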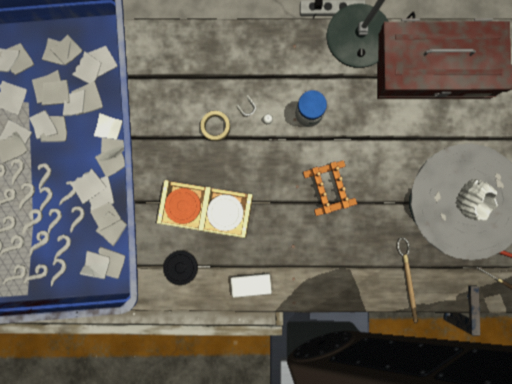

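The top view shows the tray with the orange-red disc at (183,205) and the white one at (226,212). The black look-alike is at (180,267), off the tray, and the rack is at (330,188). Next I'll enlarge these areas.

```bash
python3 - <<'E'
import cv2
a=cv2.imread('pics/top0.png')
c=cv2.resize(a[170:290,150:260],None,fx=5,fy=5,interpolation=cv2.INTER_CUBIC);cv2.imwrite('pics/t_tray.png',c)
c=cv2.resize(a[150:225,295:370],None,fx=8,fy=8,interpolation=cv2.INTER_CUBIC);cv2.imwrite('pics/t_rack.png',c)
a=cv2.imread('pics/scene0.png')
c=cv2.resize(a[150:310,190:340],None,fx=3.7,fy=3.7,interpolation=cv2.INTER_CUBIC);cv2.imwrite('pics/s_tray.png',c)
E
```

```text
(no output)
```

View pics/t_tray.png

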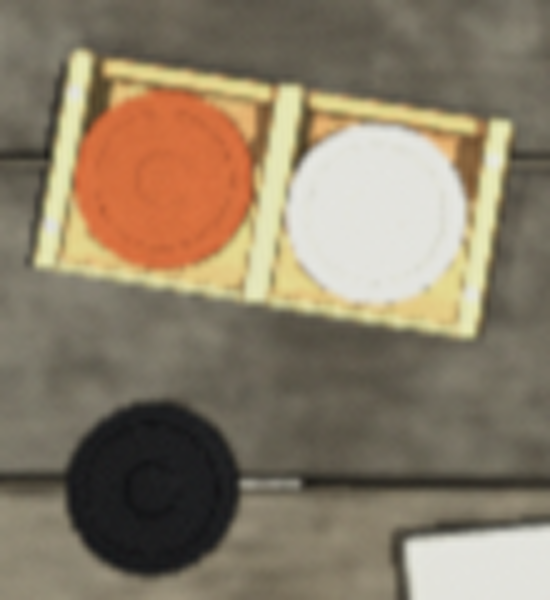

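View pics/t_rack.png

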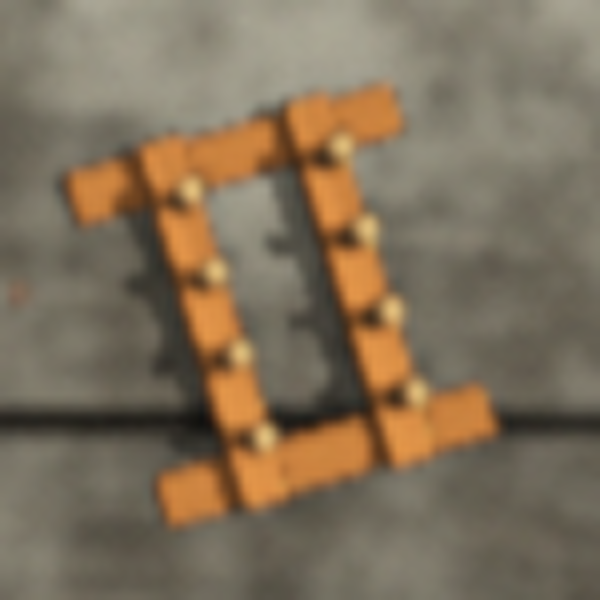

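View pics/s_tray.png

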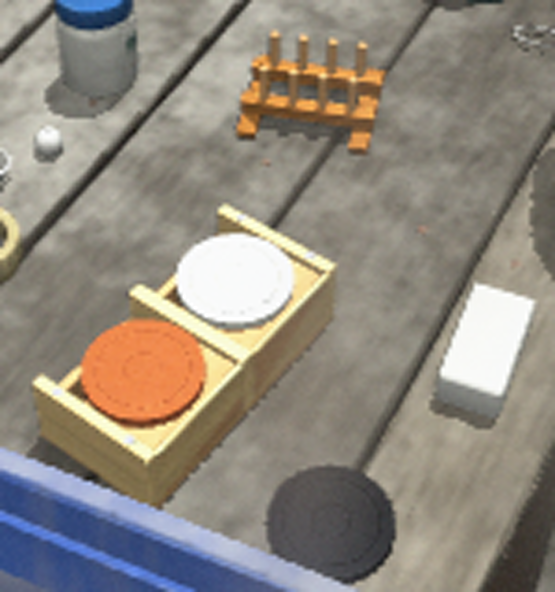

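```bash
cat > h.py <<'E'
import numpy as np, json
from scipy.optimize import least_squares
def proj(P,p):
    E=np.array(p['extrinsics']);K=np.array(p['mtx'])
    c=(np.atleast_2d(P)-E[:3,3])@E[:3,:3]
    return np.c_[K[0,0]*c[:,0]/-c[:,2]+K[0,2], K[1,1]*-c[:,1]/-c[:,2]+K[1,2]]
def unproj(uv,z,p):
    E=np.array(p['extrinsics']);K=np.array(p['mtx'])
    uv=np.atleast_2d(uv); d=np.c_[(uv[:,0]-K[0,2])/K[0,0],-(uv[:,1]-K[1,2])/K[1,1],-np.ones(len(uv))]@E[:3,:3].T
    t=(z-E[2,3])/d[:,2]; return E[:3,3]+d*np.reshape(t,(-1,1))
def crop2px(c,f,off): return (np.array(c,float)+.5)/f-.5+np.array(off)
def place(v,L):
    c,s=np.cos(v[2]),np.sin(v[2]);L=np.array(L,float)
    return np.c_[v[0]+c*L[:,0]-s*L[:,1],v[1]+s*L[:,0]+c*L[:,1],L[:,2]]
def fit(L,uv,p,v0):
    r=least_squares(lambda v:(proj(place(v,L),p)-uv).ravel(),v0,x_scale=[100,100,1])
    return r.x,np.abs(r.fun).max()
E
python3 - <<'E'
from h import *
from bench import viewer
p=viewer.camera_params('top')
# tray
uv=crop2px([[73,50],[512,121],[474,338],[36,265]],5,(150,170))
L=[[49,100,58],[49,-100,58],[-49,-100,58],[-49,100,58]]
print('c',unproj(uv,58,p).round(1))
v,e=fit(L,uv,p,[450,260,-.15]);print('tray',v,e)
uvr=crop2px([[190,190],[213,271],[237,352],[262,436],[341,147],[364,228],[388,310],[413,393]],8,(295,150))
L=[[36,22,56],[12,22,56],[-12,22,56],[-36,22,56],[36,-22,56],[12,-22,56],[-12,-22,56],[-36,-22,56]]
w,e=fit(L,uvr,p,[450,0,.2]);print('rack',w,e)
d=unproj(crop2px([163,180],5,(150,170)),60,p)[0];print('disc',d)
Lc=(np.array([[np.cos(v[2]),np.sin(v[2])],[-np.sin(v[2]),np.cos(v[2])]])@(d[:2]-v[:2]));print('disc in tray',Lc)
# check with scene
import cv2
s=viewer.camera_params('scene');a=cv2.imread('pics/scene0.png')[:, :]
b=cv2.resize(a,None,fx=4,fy=4)
Lt=[[49,100,58],[49,-100,58],[-49,-100,58],[-49,100,58],[49,0,58],[-49,0,58]]
for P in (place(v,Lt),place(w,L)):
    for q in proj(P,s): cv2.circle(b,tuple((q*4+1.5).round().astype(int)),3,(255,0,0),-1)
cv2.imwrite('pics/chk.png',b[600:1180,760:1360])
E
```

```text
c [[560.6 420.9  58. ]
 [529.1 223.8  58. ]
 [432.8 240.2  58. ]
 [464.4 435.6  58. ]]
tray [ 4.96724096e+02  3.30098715e+02 -1.59531198e-01] 0.47207257590764584
rack [5.47284608e+02 4.50094717e+01 2.76590344e-01] 0.20012440277940868
disc [502.31563969 379.06788712  60.        ]
disc in tray [-2.25847479 49.2356012 ]
```

View pics/chk.png

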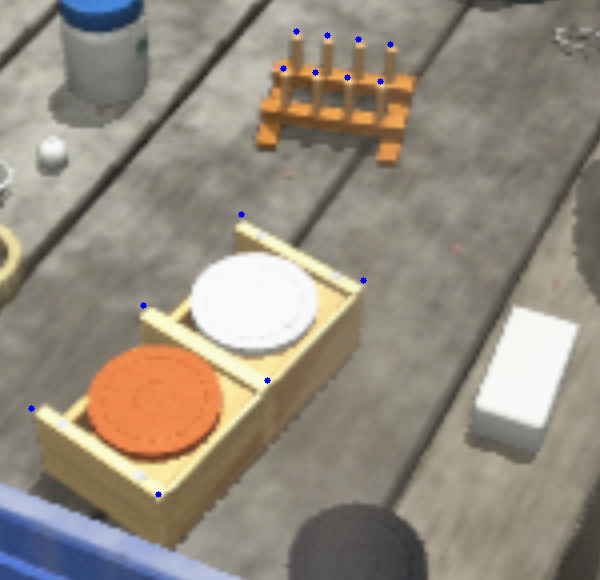

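```bash
python3 - <<'E'
from h import *
from bench import viewer,state
p=viewer.camera_params('wrist');s=state()
R=np.array(s['tcp_rot']);E=np.array(p['extrinsics'])
print(p['mtx'].__class__,np.round(p['mtx'],1).tolist());print('cam pos in tool',R.T@(E[:3,3]-s['eef_pos']));print('cam axes in tool',(R.T@E[:3,:3]).round(3))
t=viewer.camera_params('top');sc=viewer.camera_params('scene')
# turntable height: plate center top px (470,203)(z?) & scene px (322,102)
A=unproj([322,104],0,sc)[0];C=np.array(sc['extrinsics'])[:3,3]
for z in (80,110,140,170,200,230):
    print(z,unproj([322,104],z,sc)[0].round(),unproj([462,200],z,t)[0].round())
E
```

```text
<class 'numpy.ndarray'> [[298.6, 0.0, 256.3], [0.0, 298.6, 191.1], [0.0, 0.0, 1.0]]
cam pos in tool [69.11294822 -0.77749774 20.93482165]
cam axes in tool [[ 0.001  0.969  0.247]
 [ 1.    -0.    -0.002]
 [-0.002  0.247 -0.969]]
80 [ 531. -298.   80.] [ 515. -231.   80.]
110 [ 516. -249.  110.] [ 514. -219.  110.]
140 [ 500. -200.  140.] [ 512. -206.  140.]
170 [ 485. -151.  170.] [ 511. -193.  170.]
200 [ 470. -103.  200.] [ 509. -180.  200.]
230 [454. -54. 230.] [ 508. -168.  230.]
```

Emit:
{"fn": "servo_tool", "kwargs": {"series": [[[0,0,0.05,0.01,0.02,0.025,1],[0,0,0.05,0.015,0.025,0.025,1],[0,0,0.05,0.015,0.025,0.025,1],[0,0,0.05,0.015,0.025,0.025,1],[0,0,0.05,0.015,0.025,0.02,1],[0,0,0.05,0.015,0.025,0.02,1],[0,0,0.05,0.015,0.025,0.01,1],[0,0,0.05,0.015,0.03,0,1],[0,0,0.05,0.015,0.03,0,1],[0,0,0.05,0.02,0.03,0,1]]]}}

```text
time: 1.1
eef_pos: [425.9, -299.6, 554.7]
tcp_rot: [[0.575, 0.818, -0.0], [0.818, -0.575, 0.0], [-0.0, -0.0, -1.0]]
ft_force: [0.5, -0.4, -0.5]
gripper_width: 95.2
```

Emit:
{"fn": "servo_tool", "kwargs": {"series": [[[0,0,0.045,0.01,0.033,0,1],[0,0,0.045,0.01,0.033,0,1],[0,0,0.045,0.01,0.033,0,1],[0,0,0.045,0.01,0.033,-0.01,1],[0,0,0.045,0.01,0.033,-0.02,1],[0,0,0.045,0.01,0.033,-0.025,1],[0,0,0.045,0.01,0.033,-0.025,1],[0,0,0.045,0.01,0.033,-0.03,1],[0,0,0.045,0.01,0.033,-0.03,1],[0,0,0.045,0.004,0.033,-0.015,1]]]}}

```text
time: 2.1
eef_pos: [519.8, 30.5, 397.3]
tcp_rot: [[0.161, 0.987, -0.003], [0.987, -0.161, 0.0], [-0.0, -0.003, -1.0]]
ft_force: [0.4, -0.9, 0.6]
gripper_width: 95.3
```

```bash
cat >> h.py <<'E'
def snap(name):
    import cv2,pickle
    from bench import viewer
    p=viewer.camera_params('wrist');p={k:np.array(v) for k,v in p.items()}
    im=viewer.camera('wrist');cv2.imwrite(f'pics/{name}.png',cv2.cvtColor(im,cv2.COLOR_RGB2BGR))
    pickle.dump(p,open(f'pics/{name}.pkl','wb'))
def load(name):
    import pickle; return pickle.load(open(f'pics/{name}.pkl','rb'))
E
python3 - <<'E'
from h import *
from bench import state
print(state()['eef_pos'],state()['qd'].round(3)); snap('w1')
E
```

```text
[519.82393567  30.51185215 397.27778343] [ 0.645  0.219  0.058 -0.    -0.291  0.193]
```

View pics/w1.png

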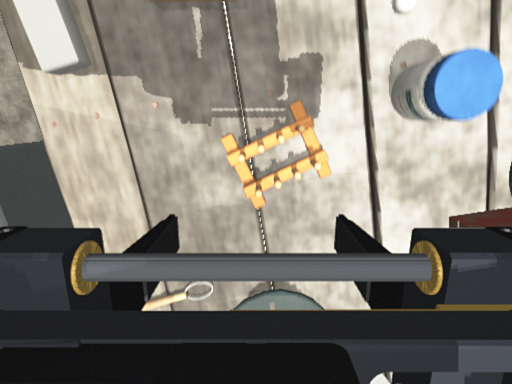

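The wrist view shows the rack at about (275,155), with the jar at (470,85) and the fingers across the lower half.

```bash
python3 - <<'E'
from h import *
from bench import state
import cv2
print(state()['qd'].round(3)); snap('w2')
a=cv2.imread('pics/w2.png');c=cv2.resize(a[95:215,215:335],None,fx=5,fy=5,interpolation=cv2.INTER_CUBIC)
p=load('w2');w=[547.3,45,.2766]
L=[[36,22,56],[12,22,56],[-12,22,56],[-36,22,56],[36,-22,56],[12,-22,56],[-12,-22,56],[-36,-22,56]]
for q in proj(place(w,L),p): cv2.circle(c,tuple(((q-[215,95]+.5)*5-.5).round().astype(int)),3,(255,0,0),-1)
cv2.imwrite('pics/w2c.png',c)
E
```

```text
[-0.07  -0.036 -0.021 -0.01   0.065 -0.037]
```

View pics/w2c.png

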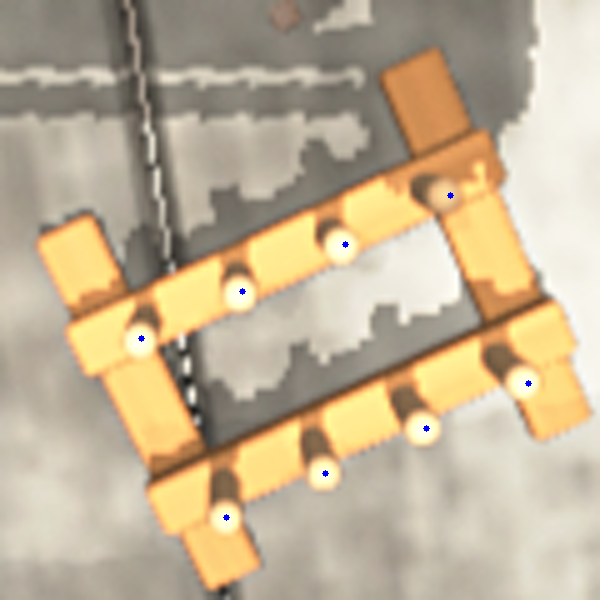

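Rack confirmed: the pins agree within about 1 mm, at (547.3, 45, yaw 0.277). Next is a view of the tray.

Emit:
{"fn": "servo_tool", "kwargs": {"series": [[[0,0,0,-0.002,0.02,0,1],[0,0,0,-0.002,0.035,0,1],[0,0,0,-0.002,0.035,0,1],[0,0,0,-0.002,0.035,0,1],[0,0,0,-0.002,0.035,0,1],[0,0,0,-0.002,0.035,0,1],[0,0,0,-0.002,0.035,0,1],[0,0,0,-0.002,0.03,0,1],[0,0,0,-0.002,0.02,0,1],[0,0,0,0,0.0,0,1]]]}}

```text
time: 3.2
eef_pos: [501.5, 310.4, 399.9]
tcp_rot: [[0.162, 0.987, 0.0], [0.987, -0.162, 0.0], [0.0, 0.0, -1.0]]
ft_force: [0.2, -0.8, -0.4]
gripper_width: 95.2
```

```bash
python3 - <<'E'
from h import *
from bench import state
import cv2
s=state();print(s['qd'].round(3),s['eef_pos']); snap('w3')
a=cv2.imread('pics/w3.png')
p=load('w3');w=[496.7,330.1,-.1595]
f=3;x0,y0=120,0;b=cv2.resize(a,None,fx=f,fy=f,interpolation=cv2.INTER_CUBIC)
L=[[49,100,58],[49,-100,58],[-49,-100,58],[-49,100,58],[49,0,58],[-49,0,58]]
q=proj(place(w,L),p);print(q.round(1))
for k in q: cv2.circle(b,tuple(((k+.5)*f-.5).round().astype(int)),2,(255,0,0),-1)
cv2.imwrite('pics/w3c.png',b[0:600,380:1180])
E
```

```text
[-0.043 -0.013  0.033 -0.01  -0.006 -0.037] [501.51087045 310.41665897 399.91169283]
[[297.1  64.3]
 [291.7 248.4]
 [207.7 248.6]
 [199.2  64.5]
 [294.2 163.4]
 [203.7 163.5]]
```

View pics/w3c.png

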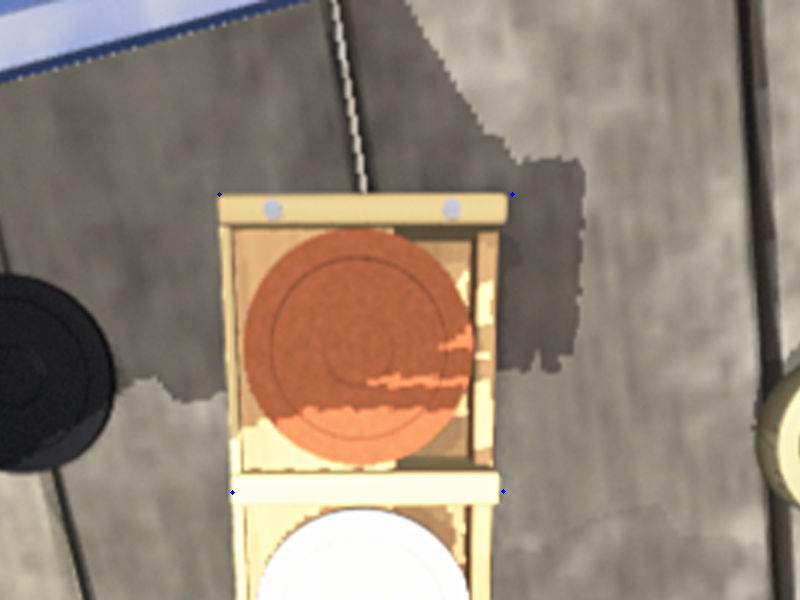

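The terracotta disc is at crop (358,346) in the +y bay, with its right rim overhanging the dark well. The black look-alike lies left of the tray at crop (20,370).

```bash
python3 - <<'E'
from h import *
p=load('w3')
def px(c): return (np.array(c,float)+[380,0]+.5)/3-.5
for n,c,z in [('disc',[358.5,346.5],60),('disc right rim',[473,346],60),('ledge edge low',[397,463],52),('UL',[219,194],58),('UR',[508,194],58),('ML',[231,490],58),('MR',[499,490],58)]:
    P=unproj(px(c),z,p)[0]; v=[496.2,330.5,-.16]
    c_,s_=np.cos(v[2]),np.sin(v[2]); d=P[:2]-v[:2]; print(n,P.round(1),'local',[round(c_*d[0]+s_*d[1],1),round(-s_*d[0]+c_*d[1],1)])
v=[496,330.5,-.16]
for n,l in [('press',[11+24.5,48,0]),('grasp',[2,48,0]),('edge',[11,48,0])]: print(n,place(v,[l]).round(1))
E
```

```text
disc [502.  380.6  60. ] local [np.float64(-2.2), np.float64(50.4)]
disc right rim [541.  374.4  60. ] local [np.float64(37.3), np.float64(50.5)]
ledge edge low [508.6 337.8  52. ] local [np.float64(11.1), np.float64(9.2)]
UL [464.4 436.7  58. ] local [np.float64(-48.3), np.float64(99.8)]
UR [559.6 421.2  58. ] local [np.float64(48.1), np.float64(99.6)]
ML [448.  338.5  58. ] local [np.float64(-48.9), np.float64(0.3)]
MR [543.5 323.   58. ] local [np.float64(47.9), np.float64(0.1)]
press [[538.7 372.2   0. ]]
grasp [[505.6 377.6   0. ]]
edge [[514.5 376.1   0. ]]
```

Emit:
{"fn": "servo_tool", "kwargs": {"series": [[[0,0,0,0.004,0.006,-0.012,-1],[0,0,0,0.004,0.007,-0.015,-1],[0,0,0,0.004,0.007,-0.015,-1],[0,0,0,0.005,0.007,-0.015,-1],[0,0,0,0.005,0.007,-0.015,-1],[0,0,0,0.005,0.007,-0.015,-1],[0,0,0,0.004,0.007,-0.015,-1],[0,0,0,0.004,0.007,-0.014,-1],[0,0,0,0.003,0.007,-0.014,-1],[0,0,0,0,0,0,-1]]], "grip_force": 20}}

```text
time: 4.25
eef_pos: [539.6, 371.8, 267.4]
tcp_rot: [[0.163, 0.987, -0.002], [0.987, -0.163, -0.001], [-0.002, -0.002, -1.0]]
ft_force: [-0.5, -0.1, -0.0]
gripper_width: 20.5
```

```bash
python3 - <<'E'
from h import *
from bench import state
s=state();print(s['qd'].round(3),s['eef_pos'],s['gripper_width']); snap('w4')
E
```

```text
[-0.007 -0.04   0.002 -0.002  0.025 -0.01 ] [539.63319199 371.77669418 267.43948889] 20.52746461298586
```

View pics/w4.png

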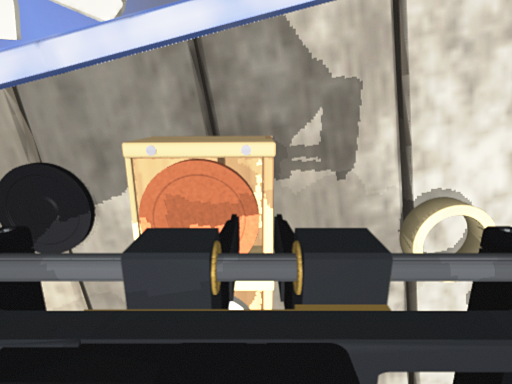

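Emit:
{"fn": "servo_tool", "kwargs": {"series": [[[0,0,0,0,0.001,0,-1],[0,0,0,0,0,0,-1],[0,0,0,0,0,-0.005,-1],[0,0,0,0,0,-0.005,-1],[0,0,0,0,0,-0.005,-1],[0,0,0,0,0,-0.004,-1]]]}}

```text
time: 4.9
eef_pos: [539.6, 372.0, 250.2]
tcp_rot: [[0.163, 0.987, -0.0], [0.987, -0.163, -0.0], [-0.0, -0.0, -1.0]]
ft_force: [0.2, -1.7, -0.4]
gripper_width: 0.4
```

Fingertips are now at about z = 60, at the disc's top. Next I press down slowly.

Emit:
{"fn": "servo_tool", "kwargs": {"series": [[[0,0,0,0,0,-0.003,-1],[0,0,0,0,0,-0.003,-1],[0,0,0,0,0,-0.003,-1],[0,0,0,0,0,-0.003,-1],[0,0,0,0,0,-0.003,-1],[0,0,0,0,0,-0.003,-1],[0,0,0,0,0,-0.003,-1],[0,0,0,0,0,-0.0015,-1],[0,0,0,0,0,0,-1]]]}}

```text
time: 5.8
eef_pos: [539.7, 372.1, 227.9]
tcp_rot: [[0.163, 0.987, -0.0], [0.987, -0.163, -0.0], [-0.0, -0.0, -1.0]]
ft_force: [-0.4, -1.0, 0.1]
gripper_width: 0.2
```

```bash
python3 - <<'E'
from h import *
from bench import state,viewer
import cv2
s=state();print(s['eef_pos'],s['ft_force']); snap('w5')
im=viewer.camera('scene');c=cv2.cvtColor(im,cv2.COLOR_RGB2BGR);cv2.imwrite('pics/s5.png',cv2.resize(c[190:300,180:320],None,fx=5,fy=5,interpolation=cv2.INTER_CUBIC))
E
```

```text
[539.65353225 372.08027894 227.94801575] [-0.37539138 -1.00557514  0.14271806]
```

View pics/w5.png

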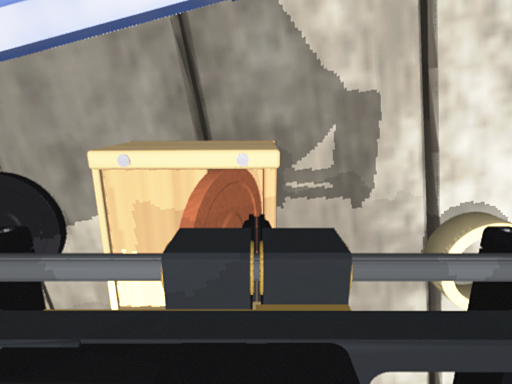

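View pics/s5.png

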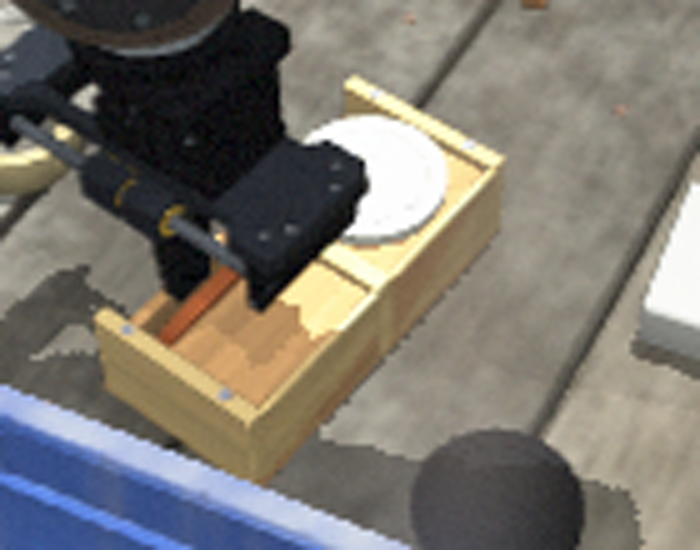

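The disc has tipped and leans over the edge. I'll retract straight up, open the gripper and look.

Emit:
{"fn": "servo_tool", "kwargs": {"series": [[[0,0,0,0,0,0.01,-1],[0,0,0,0,0,0.02,-1],[0,0,0,0,0,0.03,-1],[0,0,0,0,0,0.03,0.2],[0,0,0,-0.007,-0.01,0.02,0.2],[0,0,0,-0.007,-0.01,0.02,0.2],[0,0,0,-0.008,-0.015,0.02,0.2],[0,0,0,-0.008,-0.015,0,0.2],[0,0,0,0,-0.01,0,0.2],[0,0,0,0,0,0,0.2]]]}}

```text
time: 6.9
eef_pos: [509.8, 311.2, 378.9]
tcp_rot: [[0.164, 0.986, 0.001], [0.986, -0.164, 0.0], [0.0, 0.001, -1.0]]
ft_force: [-0.5, -0.7, -0.5]
gripper_width: 51.1
```

```bash
python3 - <<'E'
from h import *
from bench import state,viewer
import cv2
s=state();print(s['eef_pos'],s['gripper_width'],s['qd'].round(3)); snap('w6')
a=cv2.imread('pics/w6.png');f=3
cv2.imwrite('pics/w6c.png',cv2.resize(a,None,fx=f,fy=f,interpolation=cv2.INTER_CUBIC)[0:600,380:1180])
im=viewer.camera('scene');c=cv2.cvtColor(im,cv2.COLOR_RGB2BGR);cv2.imwrite('pics/s6.png',cv2.resize(c[190:300,180:320],None,fx=5,fy=5,interpolation=cv2.INTER_CUBIC))
E
```

```text
[509.80897648 311.23918852 378.85324206] 51.12996070240242 [ 0.016  0.025 -0.025  0.006  0.002  0.019]
```

View pics/w6c.png

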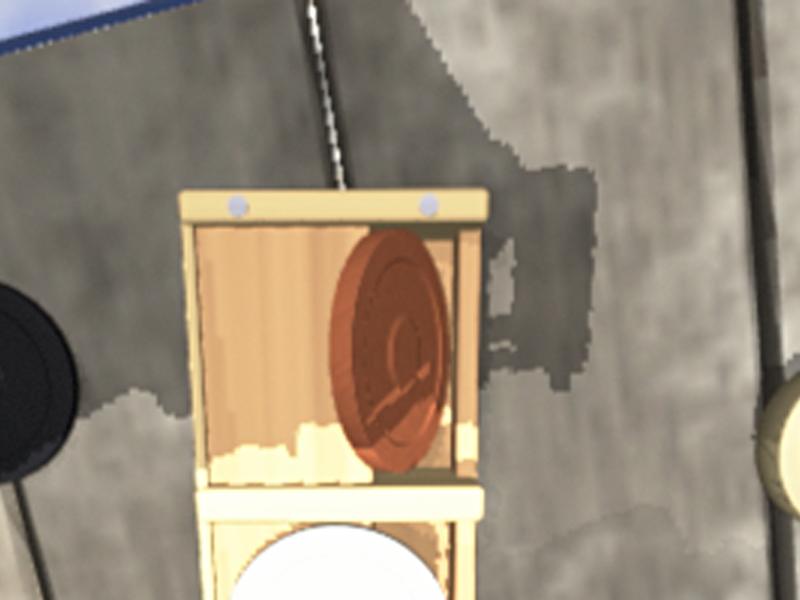

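View pics/s6.png

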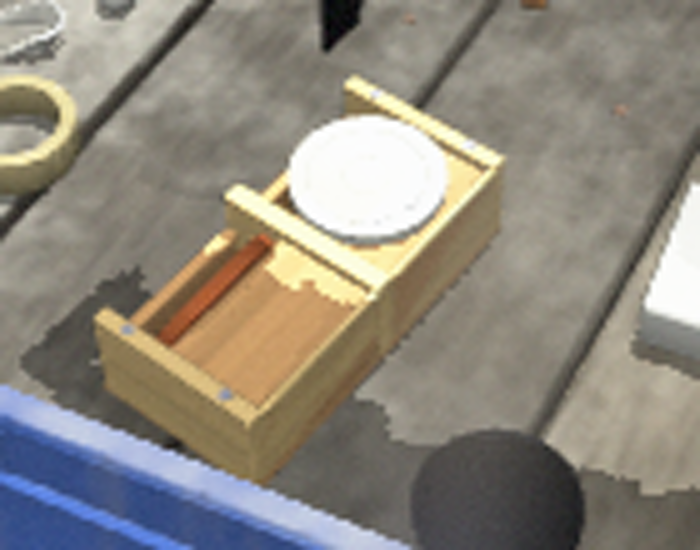

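The disc leans steadily. Its raised rim is at crop (330–352,345) and its low rim is in the well.

```bash
python3 - <<'E'
from h import *
p=load('w6');v=[496,330.5,-.16];c_,s_=np.cos(v[2]),np.sin(v[2])
def loc(P): d=P[:2]-v[:2]; return np.round([c_*d[0]+s_*d[1],-s_*d[0]+c_*d[1]],1)
px=lambda c:(np.array(c,float)+[380,0]+.5)/3-.5
for n,c,z in [('rimL',[330,347],77),('rimR',[353,347],80),('low',[449,347],15),('top y',[398,228],42),('bot y',[392,472],42),('edge',[374,480],52),('UL',[180,190],58),('UR',[488,190],58)]:
    P=unproj(px(c),z,p)[0];print(n,P.round(1),loc(P))
for x in (2,4,6): print(x,place(v,[[x,48,0],[x,49,0]]).round(1).tolist())
E
```

```text
rimL [503.2 382.5  77. ] [-1.1 52.5]
rimR [510.3 381.3  80. ] [ 6.  52.4]
low [542.9 375.8  15. ] [39.  52.2]
top y [530.1 416.7  42. ] [19.9 90.5]
bot y [514.9 337.   42. ] [17.7  9.5]
edge [508.6 336.7  52. ] [11.5  8.1]
UL [464.5 436.9  58. ] [-48.1 100. ]
UR [559.1 421.2  58. ] [47.8 99.6]
2 [[505.6, 377.6, 0.0], [505.8, 378.6, 0.0]]
4 [[507.6, 377.2, 0.0], [507.8, 378.2, 0.0]]
6 [[509.6, 376.9, 0.0], [509.7, 377.9, 0.0]]
```

Emit:
{"fn": "servo_tool", "kwargs": {"series": [[[0,0,0,0,0.015,-0.01,0.2],[0,0,0,0,0.02,-0.02,0.2],[0,0,0,0,0.02,-0.02,0.2],[0,0,0,-0.001,0.013,-0.02,0.2],[0,0,0,0,0,-0.02,0.2],[0,0,0,0,0,-0.01,0.2],[0,0,0,0,0,0,0.2]]]}}

```text
time: 7.7
eef_pos: [508.4, 380.8, 276.2]
tcp_rot: [[0.163, 0.987, -0.003], [0.987, -0.163, -0.002], [-0.002, -0.002, -1.0]]
ft_force: [-0.1, -0.6, 0.4]
gripper_width: 57.0
```

```bash
python3 - <<'E'
from h import *
from bench import state,viewer
import cv2
s=state();print(s['eef_pos'],s['gripper_width'],s['qd'].round(3)); snap('w7')
im=viewer.camera('scene');c=cv2.cvtColor(im,cv2.COLOR_RGB2BGR);cv2.imwrite('pics/s7.png',cv2.resize(c[190:300,180:320],None,fx=5,fy=5,interpolation=cv2.INTER_CUBIC))
E
```

```text
[508.43923778 380.78564942 276.15947978] 57.004603751735814 [-0.01  -0.041 -0.02   0.001  0.025 -0.003]
```

View pics/w7.png

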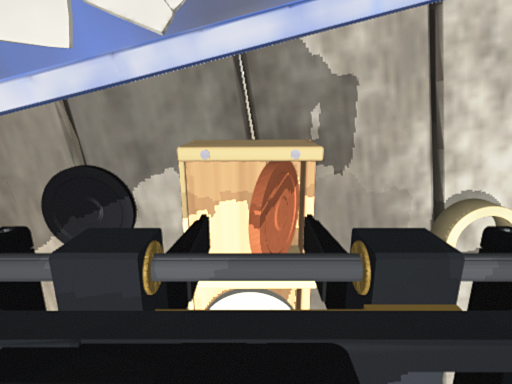

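View pics/s7.png

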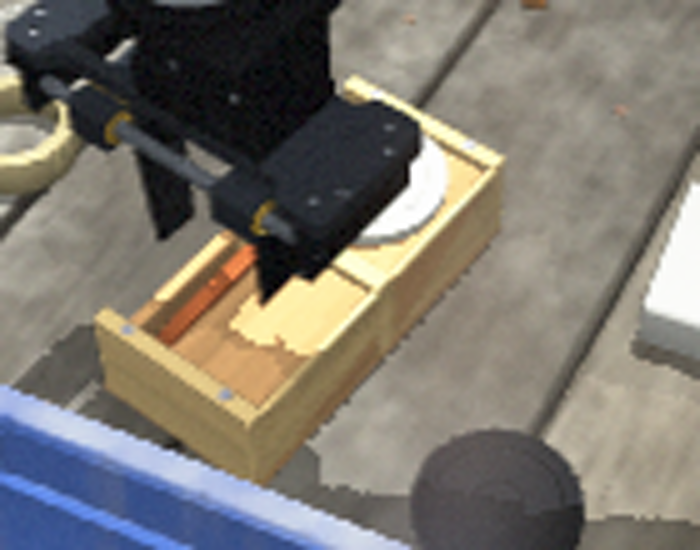

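The jaws straddle the rim at (270,210) in the wrist view. I'll descend 30 mm and close.

Emit:
{"fn": "servo_tool", "kwargs": {"series": [[[0,0,0,0,-0.0015,-0.008,0.2],[0,0,0,0,0,-0.01,0.2],[0,0,0,0,0,-0.008,0.2],[0,0,0,0,0,-0.004,0.2],[0,0,0,0,0,0,0.2]]], "grip_force": 15}}

```text
time: 8.3
eef_pos: [508.7, 378.5, 247.5]
tcp_rot: [[0.163, 0.987, -0.001], [0.987, -0.163, -0.001], [-0.001, -0.001, -1.0]]
ft_force: [-1.4, 0.5, -0.1]
gripper_width: 56.6
```

Emit:
{"fn": "servo_tool", "kwargs": {"series": [[[0,0,0,0,0,0,-0.3],[0,0,0,0,0,0,-0.5],[0,0,0,0,0,0,-0.6],[0,0,0,0,0,0,-0.7],[0,0,0,0,0,0,-1],[0,0,0,0,0,0,-1],[0,0,0,0,0,0,-1],[0,0,0,0,0,0,-1]]], "grip_force": 15}}

```text
time: 9.1
eef_pos: [510.0, 378.4, 249.2]
tcp_rot: [[0.163, 0.987, 0.005], [0.987, -0.163, 0.001], [0.002, 0.005, -1.0]]
ft_force: [9.7, -2.6, 2.0]
gripper_width: 16.3
```

```bash
python3 - <<'E'
from h import *
from bench import state,viewer
import cv2
s=state();print(s['eef_pos'],s['gripper_width'],s['qd'].round(3),s['ft_force']); snap('w8')
im=viewer.camera('scene');c=cv2.cvtColor(im,cv2.COLOR_RGB2BGR);cv2.imwrite('pics/s8.png',cv2.resize(c[190:300,180:320],None,fx=5,fy=5,interpolation=cv2.INTER_CUBIC))
E
```

```text
[510.04267923 378.4127904  249.15371539] 16.260503503708172 [-0.001 -0.001  0.001  0.001 -0.     0.001] [ 9.69299564 -2.64104487  2.01599853]
```

View pics/w8.png

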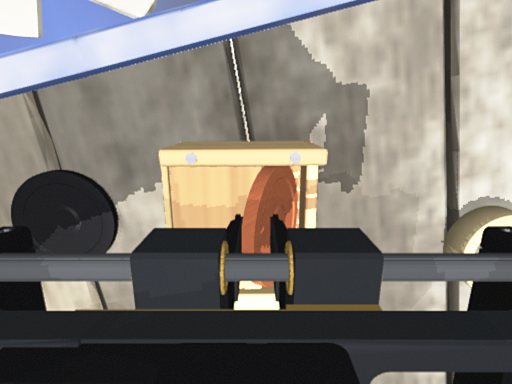

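View pics/s8.png

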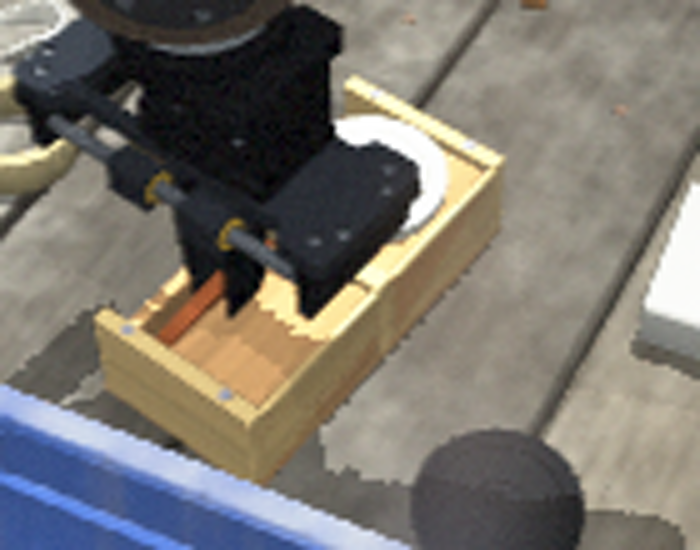

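Width is 16 mm, so the disc is held but still tilted against the edge. I'll lift gently with a small forward drift so it can swing upright.

Emit:
{"fn": "servo_tool", "kwargs": {"series": [[[0,0,0,0.001,0,0.002,-1],[0,0,0,0.001,0,0.003,-1],[0,0,0,0.001,0,0.004,-1],[0,0,0,0,0,0.005,-1],[0,0,0,0,0,0.006,-1]]], "grip_force": 20}}

```text
time: 9.7
eef_pos: [512.7, 378.4, 268.5]
tcp_rot: [[0.163, 0.987, 0.003], [0.987, -0.163, 0.001], [0.001, 0.003, -1.0]]
ft_force: [7.0, -0.3, -3.1]
gripper_width: 10.1
```

```bash
python3 - <<'E'
from h import *
from bench import state,viewer
import cv2
s=state();print(s['eef_pos'],s['gripper_width'],s['ft_force']); snap('w9')
E
```

```text
[512.70662278 378.35013407 268.46372244] 10.133243843272105 [ 7.03599159 -0.28598863 -3.08060501]
```

View pics/w9.png

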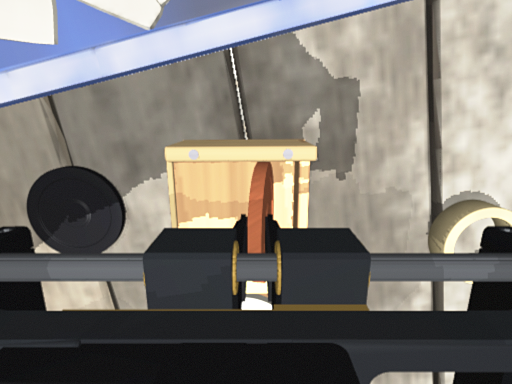

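The disc is coming along and nearly upright at 10 mm width. I'll keep lifting, a little forward.

Emit:
{"fn": "servo_tool", "kwargs": {"series": [[[0,0,0,0.002,0,0.005,-1],[0,0,0,0.002,0,0.006,-1],[0,0,0,0.001,0,0.008,-1],[0,0,0,0,0,0.01,-1],[0,0,0,0,0,0.015,-1],[0,0,0,0,0,0.02,-1],[0,0,0,0,0,0.02,-1],[0,0,0,0,0,0.02,-1],[0,0,0,0,0,0.01,-1],[0,0,0,0,0,0,-1]]]}}

```text
time: 10.75
eef_pos: [516.4, 378.7, 384.1]
tcp_rot: [[0.163, 0.987, 0.002], [0.987, -0.163, 0.001], [0.002, 0.002, -1.0]]
ft_force: [0.1, -0.1, -1.6]
gripper_width: 7.6
```

```bash
python3 - <<'E'
from h import *
from bench import state,viewer
import cv2
s=state();print(s['eef_pos'],s['gripper_width'],s['ft_force']); snap('w10')
im=viewer.camera('scene');c=cv2.cvtColor(im,cv2.COLOR_RGB2BGR);cv2.imwrite('pics/s10.png',cv2.resize(c[150:300,150:320],None,fx=4,fy=4,interpolation=cv2.INTER_CUBIC))
E
```

```text
[516.35851521 378.67127409 384.11949725] 7.629185345296319 [ 0.08910638 -0.14207544 -1.61054075]
```

View pics/w10.png

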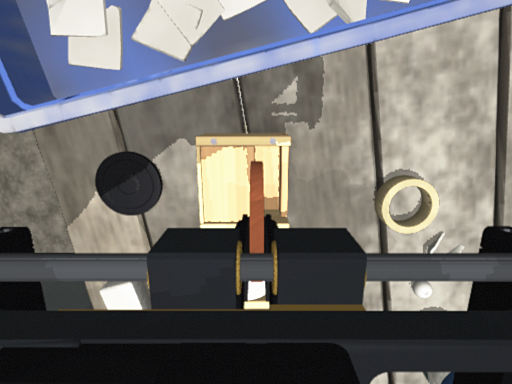

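View pics/s10.png

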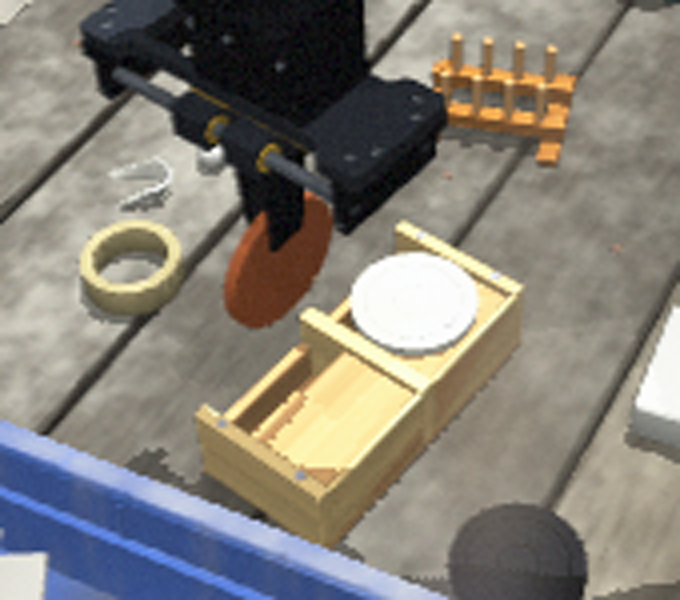

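```bash
python3 - <<'E'
from h import *
from bench import state,viewer
import cv2
s=state();R=np.array(s['tcp_rot']);T=np.array(s['eef_pos']);p=viewer.camera_params('scene')
a=cv2.imread('pics/s10.png'); hsv=cv2.cvtColor(a,cv2.COLOR_BGR2HSV)
m=cv2.inRange(hsv,(0,120,50),(12,255,255));m[:180]=0;m[340:]=0;m[:,:215]=0;m[:,340:]=0
ys,xs=np.nonzero(m);hull=cv2.convexHull(np.c_[xs,ys].astype(np.int32))[:,0]
print(xs.min(),xs.max(),ys.min(),ys.max(),len(xs))
# circle outline both faces
th=np.linspace(0,2*np.pi,90)
def outline(ax,cz,side): 
    L=np.c_[ax+40*np.cos(th),np.full(90,side),cz+40*np.sin(th)]; return proj(L@R.T+T,p)
def tocrop(q): return (q-[150,150]+.5)*4-.5
import itertools
from scipy.optimize import minimize
pts=np.array([h for h in hull if h[1]>265],float)
def cost(v):
    P=np.vstack([tocrop(outline(v[0],v[1],y)) for y in (-4,4)]).astype(np.float32)
    H=cv2.convexHull(P)
    d=[cv2.pointPolygonTest(H,(float(x),float(y)),True) for x,y in pts]; return float(np.mean(np.clip(np.square(d),0,100)))
r=minimize(cost,[0,195],method='Nelder-Mead',options=dict(initial_simplex=[[0,195],[8,195],[0,205]]));print(r.x,r.fun,len(pts))
for y in (-4,4): cv2.polylines(a,[tocrop(outline(*r.x,y)).round().astype(np.int32)],True,(255,0,0),1)
cv2.imwrite('pics/s10o.png',a)
w=load('w10'); q=proj((np.array([[r.x[0]+40*np.cos(t),0,r.x[1]-40*np.sin(t)] for t in np.linspace(0,1.6,9)])@R.T+T),w);print(q.round(0).tolist())
E
```

```text
225 332 192 327 8254
[-5.95347000e-02  2.11850402e+02] 0.7053330531829876 19
[[256.0, 163.0], [256.0, 166.0], [256.0, 172.0], [256.0, 180.0], [256.0, 192.0], [256.0, 205.0], [256.0, 219.0], [256.0, 233.0], [256.0, 247.0]]
```

View pics/s10o.png

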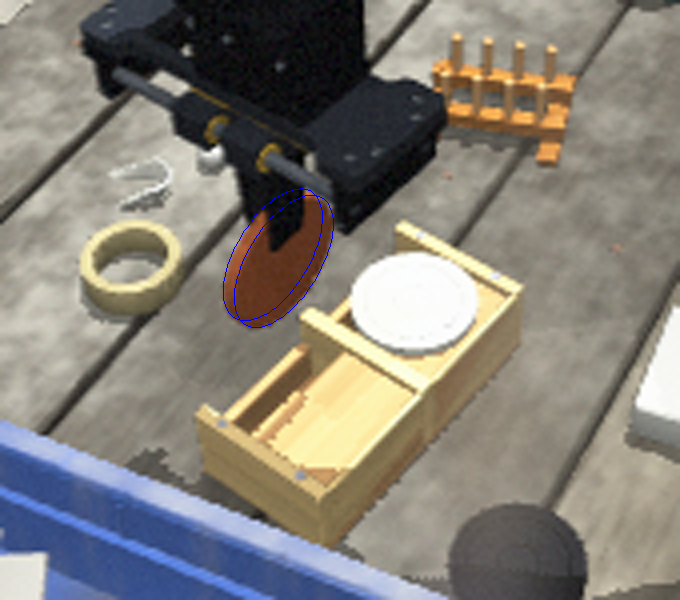

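Disc is held upright, centred 212 mm ahead of the TCP with about 18 mm in the pads. I'll carry it to the rack and turn +0.44 rad.

Emit:
{"fn": "servo_tool", "kwargs": {"series": [[[0,0,0.04,0.002,-0.02,0,-1],[0,0,0.05,0.004,-0.035,0,-1],[0,0,0.05,0.004,-0.04,0,-1],[0,0,0.05,0.004,-0.045,0,-1],[0,0,0.05,0.004,-0.045,0,-1],[0,0,0.05,0.004,-0.045,0,-1],[0,0,0.05,0.004,-0.04,0,-1],[0,0,0.05,0.003,-0.035,0,-1],[0,0,0.05,0.002,-0.029,0,-1],[0,0,0,0,0,0,-1]]], "grip_force": 25}}

```text
time: 11.85
eef_pos: [547.8, 41.8, 381.2]
tcp_rot: [[-0.271, 0.963, -0.002], [0.963, 0.271, -0.0], [0.0, -0.002, -1.0]]
ft_force: [-0.7, -0.2, -0.4]
gripper_width: 7.9
```

Emit:
{"fn": "servo_tool", "kwargs": {"series": [[[0,0,0,0,0,0,-1]]]}}

```text
time: 11.95
eef_pos: [547.6, 44.3, 381.4]
tcp_rot: [[-0.27, 0.963, -0.002], [0.963, 0.27, 0.0], [0.001, -0.001, -1.0]]
ft_force: [0.7, 0.0, 0.0]
gripper_width: 7.5
```

Emit:
{"fn": "servo_tool", "kwargs": {"series": [[[0,0,0,0,0.0005,-0.01,-1],[0,0,0,0,0,-0.015,-1],[0,0,0,0,0,-0.015,-1],[0,0,0,0,0,-0.013,-1],[0,0,0,0,0,-0.01,-1],[0,0,0,0,0,-0.003,-1],[0,0,0,0,0,0,-1]]]}}

```text
time: 12.65
eef_pos: [547.7, 45.3, 315.9]
tcp_rot: [[-0.273, 0.962, -0.001], [0.962, 0.273, 0.0], [0.0, -0.001, -1.0]]
ft_force: [0.0, 0.1, -0.9]
gripper_width: 8.0
```

```bash
python3 - <<'E'
from h import *
from bench import state,viewer
import cv2
s=state();print(s['eef_pos'],s['gripper_width'],s['ft_force'],s['qd'].round(3)); 
snap('w11')
R=np.array(s['tcp_rot']);T=np.array(s['eef_pos'])
th=np.linspace(0,2*np.pi,90);w=[547.3,45,.2766]
L=[[36,22,56],[12,22,56],[-12,22,56],[-36,22,56],[36,-22,56],[12,-22,56],[-12,-22,56],[-36,-22,56]]
for n,(x0,y0,f) in dict(scene=(225,110,6),).items():
    im=viewer.camera(n);c=cv2.cvtColor(im,cv2.COLOR_RGB2BGR)[y0:y0+95,x0:x0+110];c=cv2.resize(c,None,fx=f,fy=f,interpolation=cv2.INTER_CUBIC)
    p=viewer.camera_params(n)
    for k in proj(place(w,L),p): cv2.circle(c,tuple(((k-[x0,y0]+.5)*f-.5).round().astype(int)),2,(255,0,0),-1)
    cv2.imwrite(f'pics/{n}11.png',c)
E
```

```text
[547.74305709  45.32515568 315.87968386] 7.97685278881596 [ 0.01362579  0.07415926 -0.87808175] [-0.003 -0.017 -0.012 -0.     0.012 -0.003]
```

View pics/scene11.png

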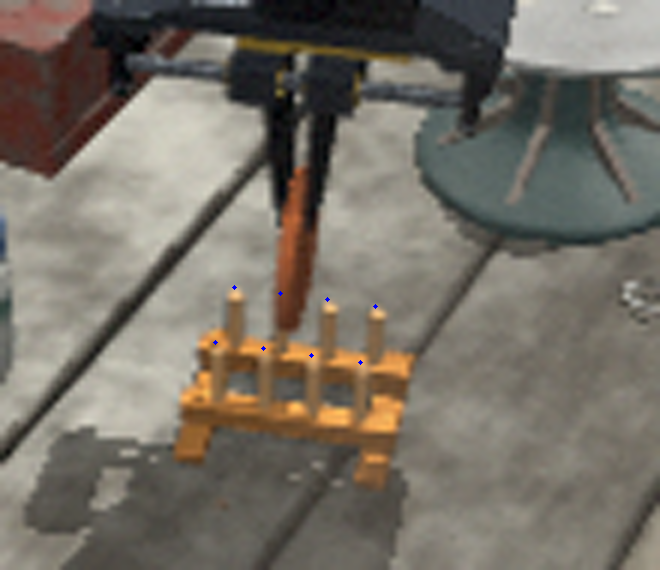

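View pics/w11.png

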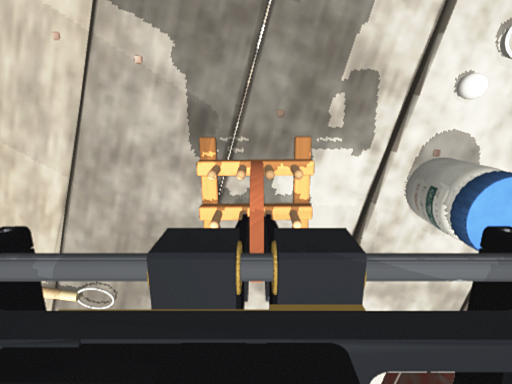

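The wrist view shows the disc edge at column 257, midway between the middle pins at about (241,173) and (272,173). It's aligned, so I'll lower it.

Emit:
{"fn": "servo_tool", "kwargs": {"series": [[[0,0,0,0,0,-0.006,-1],[0,0,0,0,0,-0.008,-1],[0,0,0,0,0,-0.008,-1],[0,0,0,0,0,-0.008,-1],[0,0,0,0,0,-0.006,-1],[0,0,0,0,0,-0.004,-1],[0,0,0,0,0,0,-1]]]}}

```text
time: 13.45
eef_pos: [547.7, 45.1, 275.6]
tcp_rot: [[-0.273, 0.962, -0.001], [0.962, 0.273, 0.0], [0.0, -0.001, -1.0]]
ft_force: [0.5, -0.2, -0.9]
gripper_width: 8.0
```

Emit:
{"fn": "servo_tool", "kwargs": {"series": [[[0,0,0,0,0,-0.002,-1],[0,0,0,0,0,-0.002,-1],[0,0,0,0,0,0,-1]]]}}

```text
time: 13.75
eef_pos: [547.7, 45.1, 272.2]
tcp_rot: [[-0.273, 0.962, 0.0], [0.962, 0.273, -0.0], [-0.0, 0.0, -1.0]]
ft_force: [-0.9, 0.0, -1.0]
gripper_width: 8.0
```

Emit:
{"fn": "servo_tool", "kwargs": {"series": [[[0,0,0,0,0,-0.001,-1],[0,0,0,0,0,-0.001,-1],[0,0,0,0,0,0,-1]]]}}

```text
time: 14.05
eef_pos: [547.7, 45.1, 270.2]
tcp_rot: [[-0.273, 0.962, 0.0], [0.962, 0.273, 0.0], [-0.0, 0.0, -1.0]]
ft_force: [0.5, -0.2, -1.1]
gripper_width: 8.2
```

Emit:
{"fn": "servo_tool", "kwargs": {"series": [[[0,0,0,0,0,-0.001,-1],[0,0,0,0,0,-0.001,-1],[0,0,0,0,0,0,-1]]]}}

```text
time: 14.35
eef_pos: [547.8, 45.1, 269.3]
tcp_rot: [[-0.273, 0.962, 0.002], [0.962, 0.273, -0.0], [-0.0, 0.001, -1.0]]
ft_force: [-2.4, -0.5, 13.2]
gripper_width: 7.8
```

```bash
python3 - <<'E'
from h import *
from bench import state,viewer
import cv2
s=state();print(s['eef_pos'],s['gripper_width'],s['ft_force']); 
snap('w12')
im=viewer.camera('scene');x0,y0,f=225,110,6;c=cv2.cvtColor(im,cv2.COLOR_RGB2BGR)[y0:y0+95,x0:x0+110];cv2.imwrite('pics/s12.png',cv2.resize(c,None,fx=f,fy=f,interpolation=cv2.INTER_CUBIC))
E
```

```text
[547.83854343  45.08285424 269.34623207] 7.765926836934891 [-2.40445581 -0.48958943 13.24197713]
```

View pics/s12.png

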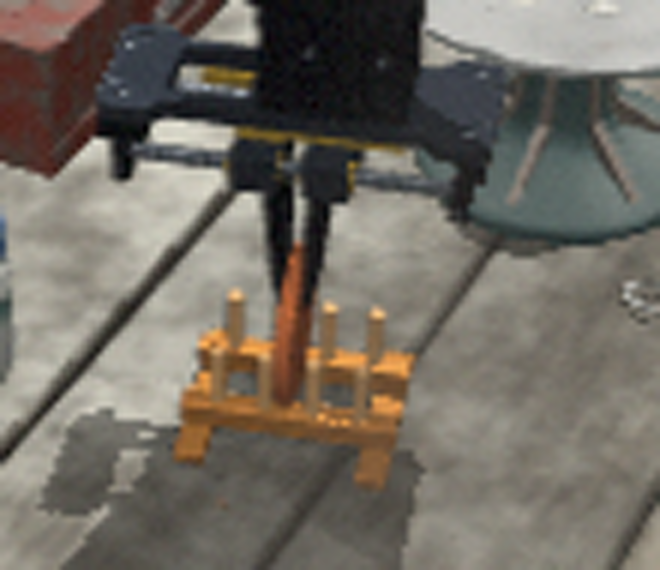

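View pics/w12.png

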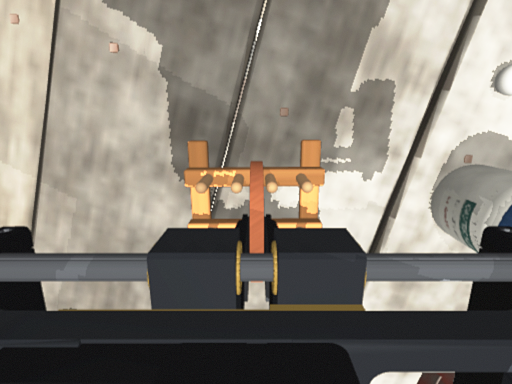

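The disc is seated in the middle slot, with contact at 13 N and its centre at about z = 58. I'll relieve the force and open slowly.

Emit:
{"fn": "servo_tool", "kwargs": {"series": [[[0,0,0,0,0,0.001,-1],[0,0,0,0,0,0,-0.8],[0,0,0,0,0,0,-0.77],[0,0,0,0,0,0,-0.73],[0,0,0,0,0,0,-0.68],[0,0,0,0,0,0,-0.62],[0,0,0,0,0,0,-0.55],[0,0,0,0,0,0,-0.45],[0,0,0,0,0,0,-0.3],[0,0,0,0,0,0,-0.1]]]}}

```text
time: 15.45
eef_pos: [547.7, 45.1, 269.3]
tcp_rot: [[-0.273, 0.962, 0.0], [0.962, 0.273, 0.0], [-0.0, 0.0, -1.0]]
ft_force: [-0.8, -0.9, 0.3]
gripper_width: 36.1
```

Emit:
{"fn": "servo_tool", "kwargs": {"series": [[[0,0,0,0,0,0,0],[0,0,0,0,0,0.005,0],[0,0,0,0,0,0.01,0],[0,0,0,0,0,0.02,0],[0,0,0,0,0,0.03,0],[0,0,0,0,0,0.04,0],[0,0,0,0,-0.02,0.04,0],[0,0,0,0,-0.02,0.03,0],[0,0,0,0,0,0,0],[0,0,0,0,0,0,0]]]}}

```text
time: 16.45
eef_pos: [547.2, 4.9, 445.1]
tcp_rot: [[-0.272, 0.962, 0.002], [0.962, 0.272, -0.0], [-0.0, 0.002, -1.0]]
ft_force: [-0.2, -0.1, -0.4]
gripper_width: 47.5
```

```bash
python3 - <<'E'
from h import *
from bench import state,viewer
import cv2
s=state();print(s['time'],s['eef_pos'],s['gripper_width'],s['ft_force']); 
snap('w13')
a=cv2.imread('pics/w13.png');cv2.imwrite('pics/w13c.png',cv2.resize(a[90:240,160:360],None,fx=4,fy=4,interpolation=cv2.INTER_CUBIC))
im=viewer.camera('scene');cf=cv2.cvtColor(im,cv2.COLOR_RGB2BGR);cv2.imwrite('pics/s13f.png',cf);x0,y0,f=225,110,6;c=cf[y0:y0+95,x0:x0+110];cv2.imwrite('pics/s13.png',cv2.resize(c,None,fx=f,fy=f,interpolation=cv2.INTER_CUBIC))
E
```

```text
16.45 [547.24001755   4.89562024 445.1037402 ] 47.48506038836285 [-0.21348873 -0.09010073 -0.35726673]
```

View pics/s13.png

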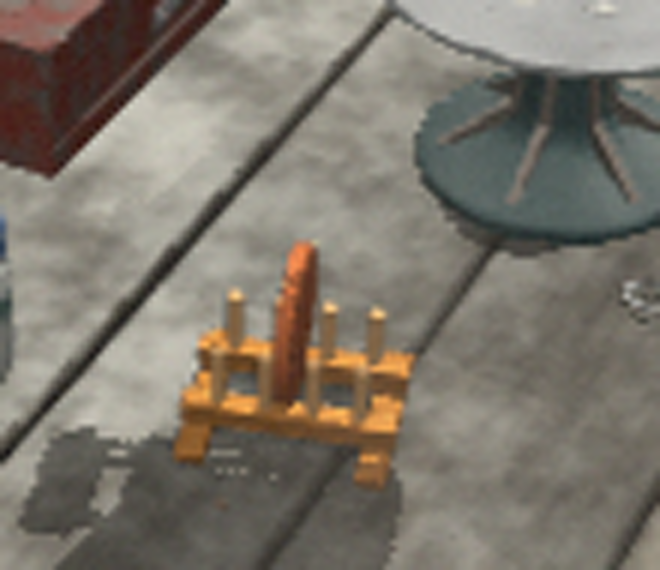

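View pics/w13c.png

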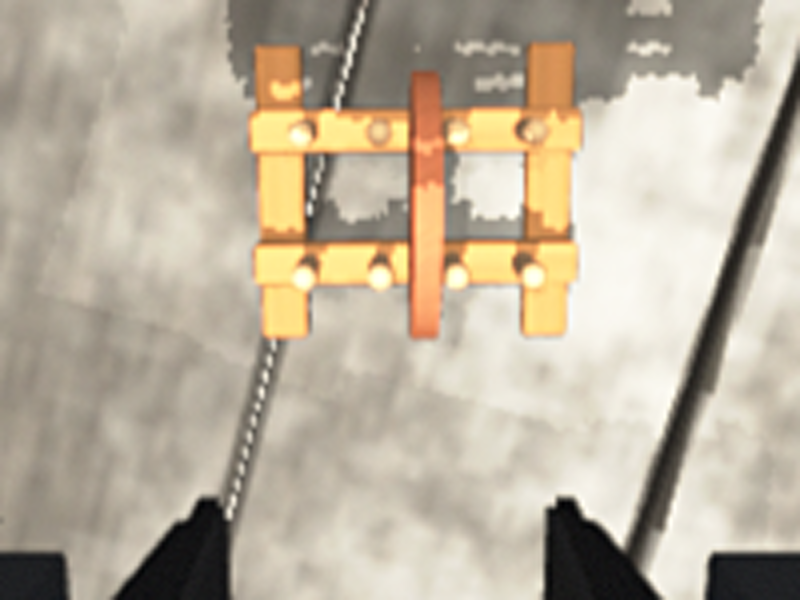

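View pics/s13f.png

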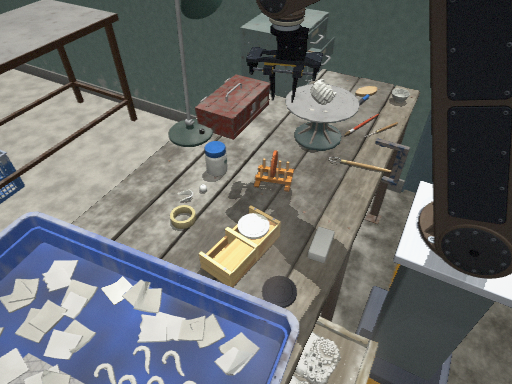

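The disc stands in the middle slot and all the bystanders are in place. I'll take one settling check, then hand in.

Emit:
{"fn": "servo_tool", "kwargs": {"series": [[[0,0,0,0,0,0,0],[0,0,0,0,0,0,0],[0,0,0,0,0,0,0],[0,0,0,0,0,0,0],[0,0,0,0,0,0,0],[0,0,0,0,0,0,0],[0,0,0,0,0,0,0],[0,0,0,0,0,0,0]]]}}

```text
time: 17.35
eef_pos: [547.7, 5.1, 444.3]
tcp_rot: [[-0.272, 0.962, 0.0], [0.962, 0.272, -0.0], [-0.0, 0.0, -1.0]]
ft_force: [-0.5, -0.2, 0.6]
gripper_width: 47.3
```

```bash
python3 - <<'E'
from h import *
from bench import state,viewer
import cv2
p0=cv2.imread('pics/s13f.png').astype(int)
c=cv2.cvtColor(viewer.camera('scene'),cv2.COLOR_RGB2BGR).astype(int)
d=np.abs(c-p0).max(2);print('changed rack',(d[140:200,240:310]>25).sum(),'tray/others',(d[140:310,160:345]>25).sum())
# model check of seated disc: z=58.5 centre, projection vs red mask extents in scene
p=viewer.camera_params('scene');th=np.linspace(0,2*np.pi,90);w=[547.3,45,.2766]
P=np.vstack([place(w,np.c_[np.full(90,x),40*np.cos(th),59+40*np.sin(th)]) for x in(-4,4)]);q=proj(P,p);print('model',q.min(0).round(1),q.max(0).round(1))
hsv=cv2.cvtColor(c.astype(np.uint8),cv2.COLOR_BGR2HSV);m=cv2.inRange(hsv,(0,150,50),(10,255,255));ys,xs=np.nonzero(m[140:200,255:300]);print('seen',xs.min()+255,ys.min()+140,xs.max()+255,ys.max()+140)
print(state()['time'])
E
```

```text
changed rack 13 tray/others 22
model [270.  149.1] [277.6 176.3]
seen 271 151 276 175
17.4
```

```bash
python3 -c "
from bench import finish_job
print(finish_job())"
```

```text
the job is handed in; nothing more can be done
None
```

The terracotta disc is standing on edge in the rack's middle slot, and I handed the job in at about 17.4 s of the 56 s allowed.

**What I did:**
- **Tip:** I pressed the overhanging rim with closed fingertips to about 14 mm below the ledge's edge. The disc tipped, and a picture after I pulled back showed it leaning on its own.
- **Lift:** I took it by the raised rim. It was still tilted when the jaws closed (16 mm opening), so I lifted slowly with a slight forward drift. It swung upright and the opening dropped to about 8 mm.
- **Place:** I turned the gripper 0.44 rad to line up with the rack and lowered the disc until it touched the rails (13 N at the wrist). I then eased off, opened slowly and withdrew clear.

**Last checks:**
- The disc stood nearly vertical between the pins. Its outline in the scene picture was within about 2 pixels of the expected seated position.
- Scene pictures about a second apart showed next to no change around the rack and tray.
- The white disc, jar, tape roll, plaster block and the black look-alike looked unmoved by eye.
- One disagreement: the tray position from the top camera was off by about 2 pixels (5–7 mm) in the scene camera. I used the wrist camera's values for the tray instead, and they fitted.

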